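# Hook the spool bracket into the printer frame

### The arm

A 7-joint arm with a two-finger parallel gripper is mounted at the origin on the work surface. World frame = base frame: x ahead of the robot, y to its left, z up, the work surface at z = 0. Lengths are in m, angles in degrees, forces in N, time in s.
With the tool pointing down it reaches from about 0.35 to 0.9 m from the base axis. Payload 8.1 kg.
Tool frame: the origin (TCP) lies on the centre line of the jaws, within the pads' length; the fingertips stand 11 mm ahead of it and the grasp point (between the pads) lies 8 mm behind it; z points along the fingers, y is the line along which they close (so a half turn about z gives the same grasp; the last joint's range is limited). The gripper opens to 85 mm and grips with 20 to 120 N. Pads are 22 mm wide; open, the fingers measure 114 mm over their backs; the gripper's body (76 mm by 85 mm) begins 54 mm behind the grasp point. The pads swing forward as they close: fully open they stand 13 mm farther back than shut.
Start: joints at [-5.879, 24.895, 1.432, 90.138, -0.665, 64.973, -4.303], TCP at [0.625, -0, 0.242] pointing down, gripper open.
Joint ranges: [-149.89, 149.89], [-25.12, 119.58], [-72.63, 75.52], [4.76, 147.25], [-75.54, 255.54], [6.69, 114.76], [-157.13, 157.13]. Speed limits (degrees/s): [127.2, 127.2, 172.46, 172.46, 180, 180, 180].

### API

Orientations are given as [roll, pitch, yaw] about the fixed x, y, z axes, in that order (R = Rz(yaw) Ry(pitch) Rx(roll)).
In Python, from rig import get_obs, capture, get_calibration, sign_off gives the robot as it stands.
- The arm moves only by the shell command python3 -m handwheel 'ROWS' [OPENING]. ROWS is text: rows parted by semicolons, each of 4 numbers parted by spaces: the shift along the tool's x, y, z in cm, then the turn about the tool's z in rad. A call has 1 to 5 rows; each row shifts and turns the commanded pose from where the row before left it, along the tool's axes as they then stand; what a row does not reach is not made up. A row lasts 1/12 s, in which the tool goes at most 41.7 mm and 7.16 degrees, less where a joint would pass 70% of its speed; a pose out of reach is approached as far as the arm can. A call is refused whole if a number of a shift passes 4.17 or a number of a turn 0.125, either way. A call with a gripper value outside its range is refused whole. OPENING is the finger opening in cm, from 0 to 8.54, set as the call begins (- or left out, the last holds). The fingers move at their own pace and stop on an object; the grip force is fixed at half the most. Time passes only in rows, so rows that do not move let the fingers close. It gives the time, the measured TCP pose, the force, the opening and the grip force at its end, in the units of the state.
- get_obs(): the state, without advancing time (a new reading comes with each control period).
- capture(name): name is "scene" or "side" or "wrist"; returns the picture (384x512x3 uint8, red, green, blue); there is no depth.
- get_calibration(name): a dict with "fovy" (degrees; the focal length in pixels is half the picture's height over the tangent of half this angle, whatever the lens; pixels are square), "cx", "cy" (the principal point, pixels), "origin" and "attitude" of the camera in the world; the wrist camera has in their place "T_tool_cam" (4x4, takes a point from camera to tool coordinates, whose origin is the TCP and whose axes are the flange's). Camera axes: x right, y down, z forward; pixel columns grow to the right and rows downward; lengths in m; the calibration is good to about 2 mm. A picture is of the moment at which its call begins: read the wrist's pose just before it. get_calibration takes no time and is no camera call.
- sign_off(): hands the job in; it is judged then, once.
The state is a dict: "clock": time; "q": joint angles; "dq": joint speeds; "effort": joint torques, N m; "tool_pos": TCP position; "ee_rot": TCP orientation; "contact_force": force on the tool from outside, world axes, zero at the start; "torque": the same for the moment, N m; "gripper_width": finger opening in m; "grip_force": force on a finger pad.
Only numpy, scipy, OpenCV 4.12 (cv2) and the standard library are available. Lean on these libraries where they do the work, as an engineer would, in place of code of your own. Each camera call takes 0.05 s, during which the arm holds its last target. There are 200 camera calls.

### The job

Take the loose plywood bracket from the desk and hang it on the slotted upright of the printer frame: put its two hooks through the two slots, then press it down until it sits fully home and the spring catch pops out over its top edge. Let go of it and leave the other things on the desk where they are.

Things in the scene. Friction and masses are not known exactly. Their poses are not given: they have to be found in the camera images.
- rib (a point): Loose L-shaped plywood bracket, 125 to 250 g, standing on its flat arm: this point is the middle of its rib, the place to pinch it, 40 mm above its underside. Axes: x towards its hooks, y sideways, z up. The rib stands on the arm's middle line: 14 mm thick (y), 92 mm long (x from -38 to +54 mm of this point), from 12 to 57 mm above the underside.
- hook_root (a point): Bracket, same axes: on the back face of its plate, mid-width, at the upper tongue's underside, +62 mm x and +26 mm z from rib. Two like hooks, the lower one 48 mm below: tongue 20 mm wide, 10 high, 22 long (+x); its last 6 mm is a lip reaching 10 mm below the tongue's underside. The lower tongue's underside is 18 mm above the bracket's underside.
- plate_top (a point): Bracket, same axes: top of its back plate's back face, mid-width, 104 mm above its underside. The plate is 8 mm thick (towards -x), 50 mm wide, 104 mm high.
- outer_end (a point): Bracket, same axes: outer end of its arm, mid-thickness. The arm is 30 mm wide, 12 mm thick, and ends 125 mm from the plate's back face; an end lip 8 mm thick rises to 34 mm above the underside.
- slot_edge (a point): Fixed printer frame: front face of its upright, mid-width, bottom edge of the upper slot, 146 mm above the desk. x points level into the upright (the way hooks go in), y sideways, z up. Upright 90 mm wide, 12 thick. Bracket home: hook_root coincides with this point, axes alike, lips hang behind (4 mm play). To go in, the bracket must be 10 to 22 mm above home.
- lower_slot (a point): Frame, same axes: bottom edge of the lower slot at the front face, 98 mm above the desk. Both slots are 26 mm wide and 32 mm high, go right through, and stand one above the other. The base board, 18 mm thick, reaches 50 mm in front of the upright.
- deck_edge (a point): Frame, same axes: lower front edge of the deck above the slots, 240 mm above the desk. The deck is 120 mm wide, 12 mm thick and sticks out 60 mm in front of the upright, so a gripper holding the rib straight down would strike it; leaning back about 35 degrees (fingers forward and down, its body towards the arm's outer end) it clears.
- catch (a joint): Travel (m) of a round-nosed steel spring pin, 10 mm across, on the upright's mid-line 191 mm above the desk, standing out 8 mm. 0 = out, 0.008 = pushed flush by the plate as the hooks go in. Spring 1.8 N (out) to 3 N (in); it rubs on the plate, so press the bracket down with some 5 N. Bracket home: the pin springs out above the plate's top edge and locks it.
- spool_mid (a point): Middle of a bystander: cardboard filament spool lying flat, 160 mm across, 58 mm high.
- box_mid (a point): Middle of a bystander: plywood control box with a small display, 90 x 150 x 70 mm high.
- jar_mid (a point): Middle of a bystander: grey jar with a black lid, 60 mm across, 80 mm high.
- driver_grip (a point): Handle of a bystander: orange-handled screwdriver lying on the desk.
Mind the look-alikes: they are no part of the job. What is shaped like the part that bears rib but black or red is not meant.

How it is judged (in metres and radians):
On the way, in this order (a step that is already met when the one before it is completed fails the run):
1. the bracket is lifted off the desk (height (world z) of hook_root above 0.1 m and x of hook_root in the frame of slot_edge below -0.02 m), for 0.1 s.
2. both hooks are through the slots (back plate close to the upright) (x of hook_root in the frame of slot_edge between -0.008 and 0.004 m and y of hook_root in the frame of slot_edge between -0.008 and 0.008 m and z of hook_root in the frame of slot_edge between -0.004 and 0.025 m), for 0.1 s.
At the end, for the whole second after the job is handed in: The bracket hangs by both hooks, its plate against the upright (within 6 mm), the hooks centred in the slots to 6 mm and resting on their bottom edges to 3 mm, upright within 0.12 rad and square within 0.15 rad, with the spring catch out (within 2 mm) over its top edge, and stays so when released (x of hook_root in the frame of slot_edge between -0.006 and 0.003 m and y of hook_root in the frame of slot_edge between -0.006 and 0.006 m and z of hook_root in the frame of slot_edge between -0.003 and 0.003 m and angle between the z axis of rib and the z axis of slot_edge, either way round below 0.12 rad and angle between the x axis of rib and the x axis of slot_edge, either way round below 0.15 rad and value of joint catch below 0.002 m); the robot touches nothing.
It fails at once if the spool is moved by more than 30 mm (distance of spool_mid from where it was at the start of the episode above 0.03 m).
It fails at once if the control box is moved by more than 30 mm (distance of box_mid from where it was at the start of the episode above 0.03 m).
It fails at once if the jar is moved by more than 30 mm (distance of jar_mid from where it was at the start of the episode above 0.03 m).
It fails at once if the screwdriver is moved by more than 30 mm (distance of driver_grip from where it was at the start of the episode above 0.03 m).
It also fails if it takes over 42 s, if anything falls off the work surface, if the arm or the gripper's body presses on something with over 40 N, if the wrist force passes 120 N, or if a joint passes its speed limit or range.

## Working session

There is one attempt and no reset: what is moved stays moved. The work goes in short steps, Python scripts to look and compute and a shell command to move; the robot and the scene stay as the last step left them, time stands still between calls to the robot, and variables do not carry over. Pictures are saved under pics/ and viewed, at most 10 in all, crops included, and the job is handed in when it is done.

```bash
mkdir -p pics; ls
python3 - <<'E'
from rig import *
import cv2,json
for n in ["scene","side","wrist"]:
    cv2.imwrite(f"pics/{n}0.png",capture(n)[:,:,::-1]); print(n,get_calibration(n))
o=get_obs();print(o)
E
```

```text
pics
scene {'fovy': 50.79031950037128, 'cx': 258.76605055215623, 'cy': 193.2190938004419, 'origin': array([ 0.84171119, -0.50784376,  1.07440372]), 'attitude': array([-144.42712806,    0.40618646,   29.6494278 ])}
side {'fovy': 47.05962812401828, 'cx': 247.1041578605995, 'cy': 186.94426777901037, 'origin': array([0.10987738, 0.89557617, 1.14536963]), 'attitude': array([-136.82719531,   -0.74909246, -154.68568088])}
wrist {'fovy': 59.34853503074866, 'cx': 257.6143254004197, 'cy': 198.41389756210071, 'T_tool_cam': array([[-1.38325635e-04, -9.56530270e-01, -2.91633029e-01,
         7.36954184e-02],
       [ 9.99999409e-01, -4.46731259e-04,  9.90924863e-04,
        -1.42776968e-03],
       [-1.07813122e-03, -2.91632720e-01,  9.56529767e-01,
        -1.31381838e-01],
       [ 0.00000000e+00,  0.00000000e+00,  0.00000000e+00,
         1.00000000e+00]])}
{'clock': 0.15, 'q': array([-5.8795144 , 24.92800971,  1.43113996, 90.17648325, -0.66355316,
       64.97356642, -4.30135565]), 'dq': array([-0.00611988, -0.0078205 ,  0.01854564, -0.19862114,  0.07658495,
        0.02060918, -0.05593025]), 'effort': array([ 1.93215681e-03, -6.70885992e+01,  1.02606665e+00, -3.16448736e+01,
        1.57136447e-02,  9.07747715e-03, -7.57739531e-05]), 'tool_pos': array([ 6.24632942e-01, -4.30420527e-05,  2.41702738e-01]), 'ee_rot': array([-1.79930623e+02,  7.45916631e-03,  8.99988526e+01]), 'contact_force': array([-0.01883408, -0.42243349,  0.04518188]), 'torque': array([ 0.03791311,  0.02156771, -0.01302042]), 'grip_force': 0.0, 'gripper_width': 0.08561668582592032}
```

View pics/scene0.png

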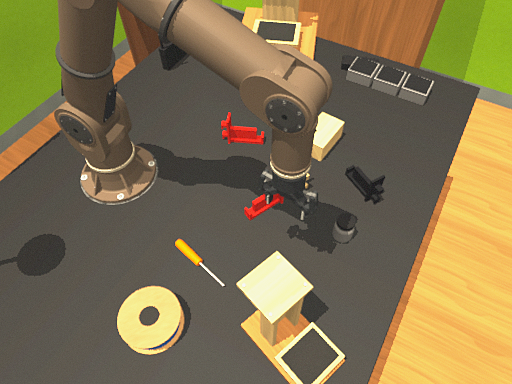

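View pics/side0.png

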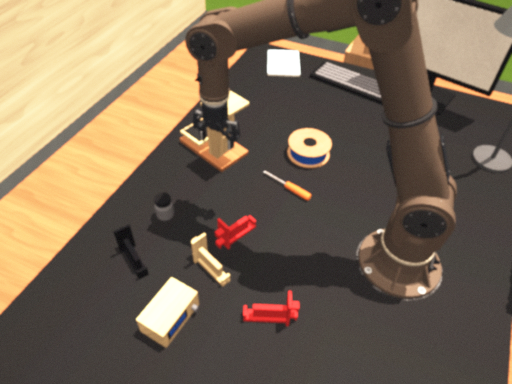

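The side view shows the plywood bracket at (208,262), with look-alikes in red at (235,230) and (272,312) and in black at (130,250). The frame is at (215,140), and in the scene view its deck is at (275,285). In the scene view the gripper hides the plywood bracket. My choice is the plywood one at side (208,262), and I'll check it in close crops.

```bash
cat > h.py <<'E'
import numpy as np, cv2
from scipy.spatial.transform import Rotation as R
from rig import *
def cam(n,o=None):
    c=get_calibration(n); f=192/np.tan(np.radians(c['fovy']/2))
    if n=='wrist':
        o=o or get_obs(); T=np.eye(4); T[:3,:3]=R.from_euler('xyz',o['ee_rot'],degrees=True).as_matrix(); T[:3,3]=o['tool_pos']
        T=T@c['T_tool_cam']; Rm,t=T[:3,:3],T[:3,3]
    else: Rm,t=R.from_euler('xyz',c['attitude'],degrees=True).as_matrix(),np.array(c['origin'])
    return Rm,t,f,c['cx'],c['cy']
def ray(C,px):
    Rm,t,f,cx,cy=C; d=Rm@[(px[0]-cx)/f,(px[1]-cy)/f,1]; return t,d/np.linalg.norm(d)
def onz(C,px,z): t,d=ray(C,px); return t+d*(z-t[2])/d[2]
def proj(C,P):
    Rm,t,f,cx,cy=C; p=(np.atleast_2d(P)-t)@Rm; return p[:,:2]/p[:,2:]*f+[cx,cy]
def tri(*cp):
    A=0;b=0
    for C,px in cp:
        t,d=ray(C,px);M=np.eye(3)-np.outer(d,d);A=A+M;b=b+M@t
    return np.linalg.solve(A,b)
E
python3 - <<'E'
from h import *
s=cv2.imread('pics/scene0.png');d=cv2.imread('pics/side0.png');w=cv2.imread('pics/wrist0.png')
z=lambda a,x,y,W,H,k:cv2.resize(a[y:y+H,x:x+W],None,fx=k,fy=k,interpolation=cv2.INTER_CUBIC)
a=np.hstack([z(d,170,80,100,75,4),z(s,225,245,133,100,3)[:300,:399]])
b=np.hstack([z(d,170,220,100,75,4),cv2.resize(w,(399,300))])
cv2.imwrite('pics/m1.png',np.vstack([a,b]))
for n,px in [('side',(180,135)),('side',(214,168)),('side',(248,150)),('scene',(241,327)),('scene',(344,355))]:
    print(n,px,onz(cam(n),px,.018))
print(onz(cam('side'),(208,262),.04))
E
```

```text
side (180, 135) [ 0.90551921 -0.20423956  0.018     ]
side (214, 168) [ 0.69790127 -0.09959414  0.018     ]
side (248, 150) [ 0.62819177 -0.24266408  0.018     ]
scene (241, 327) [ 0.6325709  -0.24886664  0.018     ]
scene (344, 355) [ 0.89200851 -0.18171726  0.018     ]
[0.51404389 0.27805336 0.04      ]
```

View pics/m1.png

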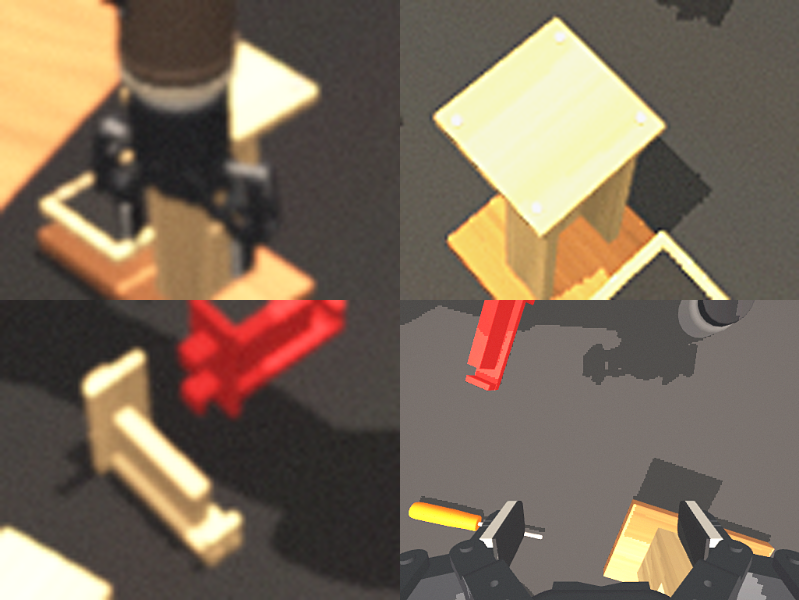

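The crops show the plywood bracket (side (208,262), plate at the upper left, end lip at (226,277)), so the choice is confirmed. The frame's slots are still hidden by the gripper. I'll move the arm over the bracket, which also clears both fixed views.

```bash
python3 -m handwheel '4 -2.2 -2 0;4 -2.2 -2 0;4 -2.2 -2 0;4 -2.2 -2 0;3 -2.2 -2 0'; python3 -m handwheel '0 0 0 0;0 0 0 0'
python3 - <<'E'
from h import *
o=get_obs();print(o['clock'],o['tool_pos'],o['ee_rot'])
for n in ["wrist","scene","side"]: cv2.imwrite(f"pics/{n}1.png",capture(n)[:,:,::-1])
s=cv2.imread('pics/scene1.png');d=cv2.imread('pics/side1.png');w=cv2.imread('pics/wrist1.png')
z=lambda a,x,y,W,H,k:cv2.resize(a[y:y+H,x:x+W],None,fx=k,fy=k,interpolation=cv2.INTER_CUBIC)
cv2.imwrite('pics/m2.png',np.vstack([np.hstack([z(d,170,70,100,75,4),z(s,225,245,133,100,3)[:300,:399]]),np.hstack([cv2.resize(w,(400,300)),z(s,230,100,133,100,3)])]))
E
```

```text
clock: 0.57
tool_pos: [0.5284, 0.1653, 0.329]
ee_rot: [-179.9, 0.0, 90.0]
contact_force: [1.1, 1.1, 0.1]
gripper_width: 0.0855
grip_force: 0.0
clock: 0.73
tool_pos: [0.529, 0.1659, 0.3302]
ee_rot: [179.9, -0.1, 90.3]
contact_force: [1.1, -1.3, -0.5]
gripper_width: 0.0854
grip_force: 0.0
0.7333 [0.52899539 0.16592439 0.33019148] [ 1.79881752e+02 -8.50254621e-02  9.02780038e+01]
```

View pics/m2.png

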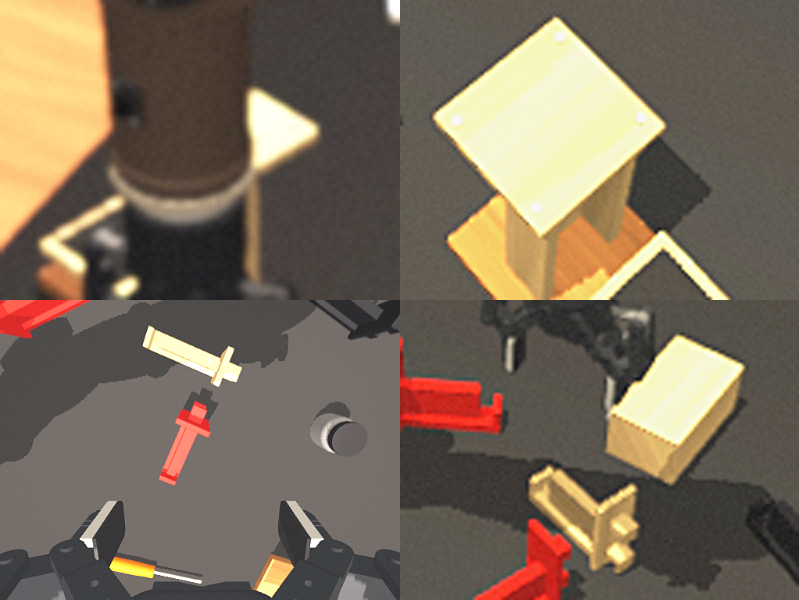

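Run:
```python
from h import *
C=cam('scene')
g=lambda x,y:(225+(x-400)/3,245+y/3)
for n,p,z in [('deckL',(433,117),.252),('deckT',(556,16),.252),('deckR',(665,125),.252),('deckB',(540,236),.252),('baseL',(447,242),.018),('baseL2',(500,195),.018),('baseR',(718,296),.018),('postL',(508,270),.018),('postLb',(547,292),.018),('post2',(605,243),.018),('post2b',(630,200),.018),('panelT',(660,235),.06)]: print(n,onz(C,g(*p),z).round(3))
s=cv2.imread('pics/scene1.png');d=cv2.imread('pics/scene0.png')
z=lambda a,x,y,W,H,k:cv2.resize(a[y:y+H,x:x+W],None,fx=k,fy=k,interpolation=cv2.INTER_CUBIC)
cv2.imwrite('pics/m3.png',np.hstack([z(s,225,244,140,140,4)[:,:400],z(s,230,0,100,140,4)]))
```

```text
deckL [ 0.622 -0.233  0.252]
deckT [ 0.661 -0.118  0.252]
deckR [ 0.769 -0.156  0.252]
deckB [ 0.73  -0.27   0.252]
baseL [ 0.63  -0.246  0.018]
baseL2 [ 0.649 -0.188  0.018]
baseR [ 0.853 -0.172  0.018]
postL [ 0.688 -0.241  0.018]
postLb [ 0.726 -0.241  0.018]
post2 [ 0.75  -0.18   0.018]
post2b [ 0.752 -0.135  0.018]
panelT [ 0.79  -0.164  0.06 ]
```

View pics/m3.png

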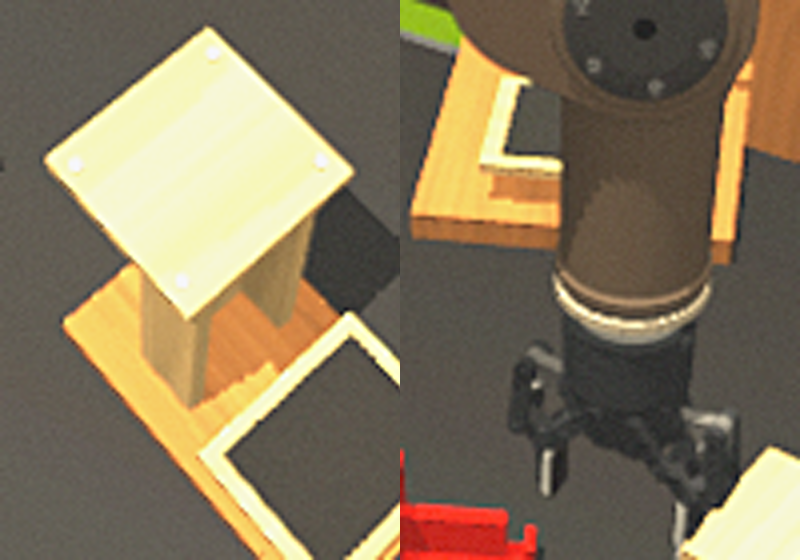

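The front of the frame (short base overhang, deck overhang) faces the robot. Its slot axis points along about (0.95,-0.33), and the printer bed is behind. The other orange base at the top is a different object without a deck. Next I'll fit the bracket model (x, y, yaw) to the wrist and scene silhouettes, and the deck to its corners.

```bash
cat > fit.py <<'E'
from h import *
from scipy.optimize import minimize
B=[(-125,0,-15,15,0,12),(-125,-117,-15,15,0,34),(-100,-8,-7,7,12,57),(-8,0,-25,25,0,104),(0,22,-10,10,66,76),(0,22,-10,10,18,28),(16,22,-10,10,56,66),(16,22,-10,10,8,18)]
F=[(-60,60,-60,60,240,252)]
def corners(b): return np.array([[x,y,z] for x in b[:2] for y in b[2:4] for z in b[4:]])/1e3
def sil(C,p,boxes,shape=(384,512),k=4):
    m=np.zeros((shape[0]*k,shape[1]*k),np.uint8); Rz=R.from_euler('z',p[2]).as_matrix()
    for b in boxes:
        q=proj(C,corners(b)@Rz.T+[p[0],p[1],p[3] if len(p)>3 else 0])
        cv2.fillConvexPoly(m,cv2.convexHull(np.round((q+.5)*k).astype(np.int32)),255)
    return cv2.resize(m,shape[::-1],interpolation=cv2.INTER_AREA)/255.
def fit(views,p0,boxes,step=(.01,.01,.08)):
    def cost(p): return sum(np.abs(sil(C,p,boxes)-m).sum()/m.sum() for C,m in views)
    for s in (1,.3):
        S=np.vstack([p0]+[np.array(p0)+s*np.eye(len(p0))[i]*step[i] for i in range(len(p0))])
        r=minimize(cost,p0,method='Nelder-Mead',options=dict(initial_simplex=S,xatol=1e-5,fatol=1e-4)); p0=r.x
    return r.x,r.fun
def mask(img,px,lo=(8,45,90),hi=(35,255,255),box=None):
    h=cv2.inRange(cv2.cvtColor(img,cv2.COLOR_BGR2HSV),lo,hi)
    if box: k=np.zeros_like(h); k[box[1]:box[3],box[0]:box[2]]=255; h&=k
    n,l,st,c=cv2.connectedComponentsWithStats(h)
    return (l==l[px[1],px[0]]).astype(float)
E
python3 - <<'E'
from fit import *
o=dict(tool_pos=np.array([0.52899539,0.16592439,0.33019148]),ee_rot=[179.881752,-.0850254,90.278])
W=cam('wrist',o);S=cam('scene')
w=cv2.imread('pics/wrist1.png');s=cv2.imread('pics/scene1.png')
mw=mask(w,(int(185/.78),int(53/.78)),box=(170,20,320,120)); 
ms=mask(s,(230+(610-400)//3,100+(510-300)//3),box=(268,150,315,192))
print(mw.sum(),ms.sum())
print(onz(W,(222/.78,66/.78),.08),onz(W,(148/.78,40/.78),.03))
p0=np.array([.55,.28,-.35])
for v in ([(W,mw)],[(S,ms)],[(W,mw),(S,ms)]):
    p,c=fit(v,p0,B); print(p,np.degrees(p[2]),c)
def ov(i,C,m,x,y,X,Y,k):
    a=i.copy(); 
    q=sil(C,p,B)>.5; e=cv2.morphologyEx(q.astype(np.uint8),cv2.MORPH_GRADIENT,np.ones((2,2)))
    a[e>0]=(255,0,0); b=(m[...,None]*i).astype(np.uint8)
    f=lambda t:cv2.resize(t[y:Y,x:X],None,fx=k,fy=k,interpolation=cv2.INTER_NEAREST)
    return np.hstack([f(a),f(b)])
u=ov(w,W,mw,170,25,320,125,2);v=ov(s,S,ms,265,145,325,200,5)
cv2.imwrite('pics/m4.png',np.vstack([u,v]) if u.shape[1]==v.shape[1] else u)
E
```

```text
2309.0 751.0
[0.55708162 0.25148691 0.08      ] [0.44787105 0.28985562 0.03      ]
[ 0.56250161  0.25515311 -0.32813859] -18.800956407644133 0.7192520316918453
[ 0.55915177  0.24858309 -0.3808287 ] -21.81987700375621 0.07425393592856583
[ 0.56018379  0.25019603 -0.3792326 ] -21.72842736310105 0.786677803633092
```

View pics/m4.png

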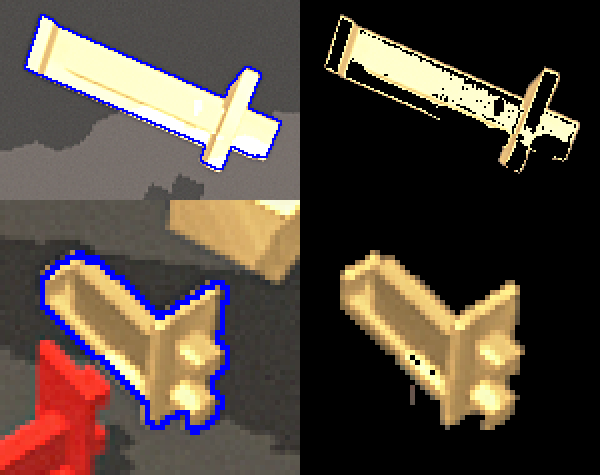

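The silhouette overlays agree with the bracket in both views (edges in blue), at yaw about -21.7°. I'll refine with a better wrist mask, fit the deck, and check the neighbours around the grasp.

Run:
```python
from fit import *
o=dict(tool_pos=np.array([0.52899539,0.16592439,0.33019148]),ee_rot=[179.881752,-.0850254,90.278])
W=cam('wrist',o);S=cam('scene')
w=cv2.imread('pics/wrist1.png');s=cv2.imread('pics/scene1.png')
mw=mask(w,(237,68),lo=(8,20,110),box=(170,20,320,120)); mw=cv2.morphologyEx(mw,cv2.MORPH_CLOSE,np.ones((3,3)))
ms=mask(s,(300,170),box=(268,150,315,192))
for v in ([(W,mw)],[(W,mw),(S,ms)]): p,c=fit(v,np.array([.559,.249,-.38]),B); print('bracket',p,np.degrees(p[2]),c)
d=np.array([np.cos(p[2]),np.sin(p[2])])
for g in (108,111,114): print('grasp',g,p[:2]-d*g/1e3)
rd=cv2.inRange(w,(0,0,120),(80,80,255)); n,l,st,c=cv2.connectedComponentsWithStats(rd)
for i in range(1,n):
    if st[i,4]>300:
        ys,xs=np.where(l==i); P=np.array([onz(W,q,.03)[:2] for q in zip(xs,ys)]); print('red',P.min(0),P.max(0)); 
        dd=P-(p[:2]-d*.111); a=dd@d; b=dd@[-d[1],d[0]]; k=np.abs(a)<.03; print(' lateral within band',(b[k].min(),b[k].max()) if k.any() else None, 'dist',np.hypot(*dd.T).min())
# deck
g=lambda x,y:(225+x/4-.375,244+y/4-.375)
q=[g(46,160),g(207,27),g(354,172),g(188,319)]
P=np.array([onz(S,x,.252) for x in q]);print(P, [np.linalg.norm(P[i]-P[i-1]) for i in range(4)])
ctr=P.mean(0);print(ctr,np.degrees(np.arctan2(*(P[3]-P[0]+P[2]-P[1])[[1,0]])),np.degrees(np.arctan2(*(P[1]-P[0]+P[2]-P[3])[[1,0]]))-90)
```

```text
bracket [ 0.56137834  0.25026608 -0.3670124 ] -21.028261545810736 0.6081245814365521
bracket [ 0.55915491  0.24879091 -0.38935046] -22.308138041891272 0.6987400071683614
grasp 108 [0.45923808 0.28978637]
grasp 111 [0.45646261 0.29092513]
grasp 114 [0.45368714 0.29206389]
red [0.22659624 0.29141153] [0.36600562 0.3431292 ]
 lateral within band None dist 0.10444008728623402
red [0.48934731 0.14996993] [0.54225318 0.18602289]
 lateral within band None dist 0.11256800785160646
[[ 0.6216751  -0.231768    0.252     ]
 [ 0.65940061 -0.11855176  0.252     ]
 [ 0.76898856 -0.15632896  0.252     ]
 [ 0.72927505 -0.26928655  0.252     ]] [np.float64(0.11395345187786454), np.float64(0.11933620996979988), np.float64(0.11591650188937236), np.float64(0.11973546188165639)]
[ 0.69483483 -0.19398382  0.252     ] -19.120656914522563 -18.900546201369053
```

```bash
python3 -m handwheel '3.1 -1.8 0 0;3.1 -1.8 0 0;3.1 -1.8 0 0;3.2 -1.9 0 0'; python3 -m handwheel '0 0 1 -.119;0 0 1 -.119;0 0 1 -.119;0 0 1 -.119;0 0 1 -.119' ; python3 -m handwheel '0 0 1 -.119;0 0 1 -.119;0 0 1 -.119;0 0 1 -.119;0 0 1 -.119' ;python3 -m handwheel '0 0 0 0;0 0 0 0;0 0 0 0'
python3 - <<'E'
from fit import *
o=get_obs();print(o['clock'],o['tool_pos'],o['ee_rot'],o['q'])
w=capture('wrist')[:,:,::-1].copy();cv2.imwrite('pics/wrist2.png',w)
W=cam('wrist',o);e=sil(W,[.56,.2497,np.radians(-21.6)],B)>.5
e=cv2.morphologyEx(e.astype(np.uint8),cv2.MORPH_GRADIENT,np.ones((2,2)));w[e>0]=(255,0,0);cv2.imwrite('pics/m5.png',w)
E
```

```text
clock: 1.22
tool_pos: [0.457, 0.2875, 0.328]
ee_rot: [-179.9, 0.1, 89.8]
contact_force: [0.8, -0.1, 0.3]
gripper_width: 0.0855
grip_force: 0.0
clock: 1.63
tool_pos: [0.4576, 0.2867, 0.2774]
ee_rot: [-179.9, 0.0, 124.3]
contact_force: [-0.8, -0.8, -0.7]
gripper_width: 0.0852
grip_force: 0.0
clock: 2.05
tool_pos: [0.4576, 0.2865, 0.2274]
ee_rot: [-179.9, -0.0, 158.3]
contact_force: [-0.5, 0.4, -0.3]
gripper_width: 0.0855
grip_force: 0.0
clock: 2.3
tool_pos: [0.4574, 0.2876, 0.229]
ee_rot: [-180.0, -0.0, 157.9]
contact_force: [-1.0, 0.0, -0.5]
gripper_width: 0.0853
grip_force: 0.0
2.3 [0.45744292 0.28763411 0.22895201] [-1.79983438e+02 -5.44445978e-03  1.57855530e+02] [-23.69926986  19.17184082 -18.3872265  101.83100948   6.86562281
  60.10526945  23.28939681]
```

View pics/m5.png

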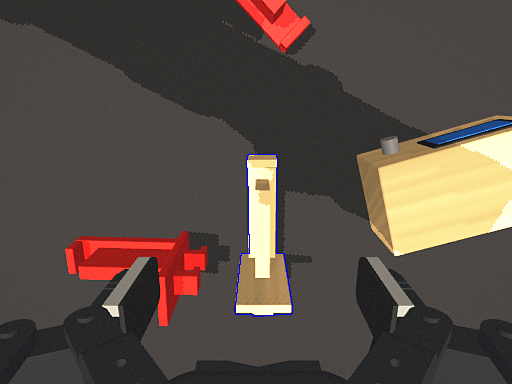

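The wrist view shows the bracket under the jaws, with its outer end at (262,160) and its plate at (263,310). The model outline matches. The red look-alike at (180,270) and the box at (395,250) are clear of the fingers. Straight-down tilt is fixed here, so I'll grip the outer end (arm plus end lip), where the body stays in front of the deck.

```bash
python3 -m handwheel '.17 .26 3.5 0;0 0 3.5 0;0 0 3.5 0;0 0 3.5 0;0 0 3 0'; python3 -m handwheel '0 0 2.2 0;0 0 1.2 0;0 0 0 0;0 0 0 0'
```

```text
clock: 2.77
tool_pos: [0.4564, 0.2912, 0.0576]
ee_rot: [180.0, 0.0, 158.0]
contact_force: [0.1, 0.0, -1.2]
gripper_width: 0.0852
grip_force: 0.0
clock: 3.1
tool_pos: [0.4564, 0.2915, 0.0251]
ee_rot: [-180.0, 0.0, 158.1]
contact_force: [0.2, 0.2, 0.7]
gripper_width: 0.0856
grip_force: 0.0
```

```bash
python3 -m handwheel '0 0 .8 0;0 0 0 0' ; python3 -m handwheel '0 0 0 0;0 0 0 0;0 0 0 0;0 0 0 0;0 0 0 0' 0; python3 -m handwheel '0 0 0 0;0 0 0 0;0 0 0 0;0 0 0 0'
```

```text
clock: 3.27
tool_pos: [0.4567, 0.2917, 0.0172]
ee_rot: [179.9, 0.1, 158.1]
contact_force: [0.2, -1.3, -1.1]
gripper_width: 0.0854
grip_force: 0.0
clock: 3.68
tool_pos: [0.4564, 0.2916, 0.0175]
ee_rot: [180.0, 0.0, 158.2]
contact_force: [-1.1, -1.5, 6.8]
gripper_width: 0.0288
grip_force: 58.6
clock: 4.02
tool_pos: [0.4564, 0.2916, 0.0175]
ee_rot: [180.0, 0.0, 158.2]
contact_force: [-1.4, -1.3, 5.5]
gripper_width: 0.0287
grip_force: 59.2
```

```bash
python3 -m handwheel '0 0 -2 0;0 0 -4 0;0 0 -4 0;0 0 -4 0;0 0 -4 0'; python3 -m handwheel '0 0 0 0;0 0 0 0;0 0 0 0'
python3 - <<'E'
from fit import *
o=get_obs();print(o['tool_pos'],o['ee_rot'],o['contact_force'],o['torque'])
w=capture('wrist')[:,:,::-1].copy();cv2.imwrite('pics/wrist3.png',w)
W=cam('wrist',o);y=np.radians(o['ee_rot'][2]-180);d=np.array([np.cos(y),np.sin(y)])
p=np.r_[o['tool_pos'][:2]+.111*d,y,o['tool_pos'][2]-.0175]
e=sil(W,p,B)>.5
e=cv2.morphologyEx(e.astype(np.uint8),cv2.MORPH_GRADIENT,np.ones((2,2)));w[e>0]=(255,0,0);s=capture('side')[:,:,::-1];cv2.imwrite('pics/side3.png',s);cv2.imwrite('pics/m6.png',np.hstack([cv2.resize(w[100:384,100:420],(480,426)),cv2.resize(s[170:312,150:256],(318,426))]))
E
```

```text
clock: 4.43
tool_pos: [0.4554, 0.291, 0.1987]
ee_rot: [-180.0, -0.0, 158.2]
contact_force: [1.7, -0.2, -1.3]
gripper_width: 0.0284
grip_force: 59.8
clock: 4.68
tool_pos: [0.4557, 0.2908, 0.1963]
ee_rot: [-179.9, -0.0, 158.2]
contact_force: [-0.4, 0.3, -2.4]
gripper_width: 0.0285
grip_force: 59.8
[0.455715   0.29083933 0.19628422] [-1.79949139e+02 -1.42168454e-02  1.58162403e+02] [-0.36380106  0.30592057 -2.42651149] [ 0.034213    0.06596244 -0.00945246]
```

View pics/m6.png

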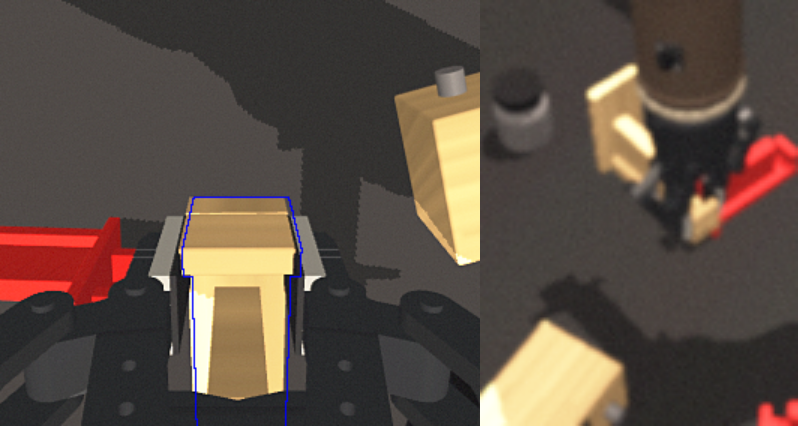

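The bracket is held square in the jaws (lip at (240,260) in the left crop, plate ahead in the side crop) and the outline is within a millimetre or so. I'll carry it to a point in front of the frame.

```bash
python3 -m handwheel '-1.85 -3.37 0 0;-1.85 -3.37 0 0;-1.85 -3.37 0 0;-1.85 -3.37 0 0;-1.85 -3.37 0 0' >/dev/null; python3 -m handwheel '-1.85 -3.37 0 0;-1.85 -3.37 0 0;-1.85 -3.37 0 0;-1.85 -3.37 0 0;-1.85 -3.37 0 0'>/dev/null;  python3 -m handwheel '0 0 2 -.049;0 0 2 0;0 0 2 0;0 0 1.3 0;0 0 0 0';python3 -m handwheel '0 0 0 0;0 0 0 0;0 0 0 0'
python3 - <<'E'
from fit import *
o=get_obs();print(o['tool_pos'],o['ee_rot'],o['q'])
for n in ('wrist','scene','side'): cv2.imwrite(f'pics/{n}4.png',capture(n)[:,:,::-1])
z=lambda a,x,y,W,H,k:cv2.resize(a[y:y+H,x:x+W],None,fx=k,fy=k,interpolation=cv2.INTER_CUBIC)
d=cv2.imread('pics/side4.png');s=cv2.imread('pics/scene4.png')
cv2.imwrite('pics/m7.png',np.hstack([z(d,170,70,110,120,3.63)[:435],z(s,205,200,110,120,3.63)[:435]]))
E
```

```text
clock: 6.03
tool_pos: [0.4996, -0.0901, 0.1198]
ee_rot: [-179.9, -0.4, 161.0]
contact_force: [-1.8, -0.1, -2.2]
gripper_width: 0.0286
grip_force: 59.8
clock: 6.28
tool_pos: [0.5031, -0.0902, 0.1246]
ee_rot: [180.0, 0.1, 161.0]
contact_force: [0.8, -0.3, -1.6]
gripper_width: 0.0289
grip_force: 59.8
[ 0.5031298  -0.09017247  0.1245691 ] [1.79988852e+02 5.77231593e-02 1.60997370e+02] [ 12.06465266  22.85613392 -10.26016315 113.17579248   5.68495447
  44.37933937  69.52662305]
```

View pics/m7.png

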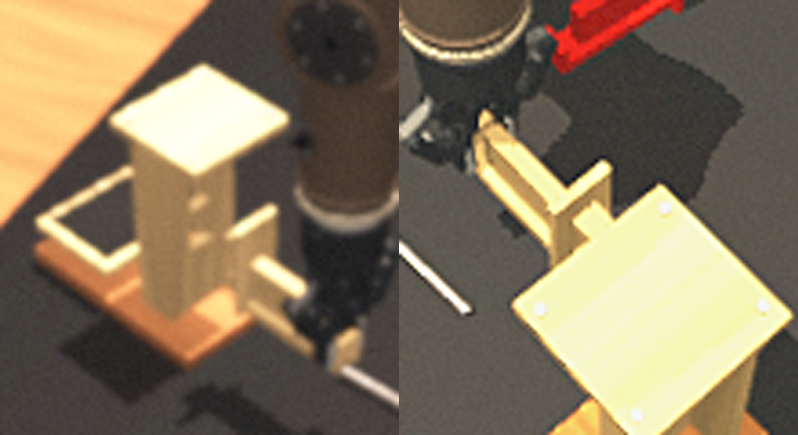

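The side crop shows the upright with both slots ((200,200) and (200,240) in the crop) and the bracket plate in front of it at (250,245). The scene crop shows the plate upright at (585,200), heading for the deck. I'll now measure numerically, fitting the deck (frame) and the held bracket in the same cameras so calibration offsets cancel.

```bash
cat > rel.py <<'E'
from fit import *
from scipy.optimize import least_squares
def quad(img,seed,box,thr):
    # corners of the bright deck top, by straight-line fits to the contour
    x0,y0,x1,y1=box; V=cv2.GaussianBlur(img[y0:y1,x0:x1].min(axis=2) if thr[0]=='b' else img[y0:y1,x0:x1].max(axis=2),(3,3),0)
    m=(V>thr[1]).astype(np.uint8); m=cv2.morphologyEx(m,cv2.MORPH_CLOSE,np.ones((5,5)))
    n,l,_,_=cv2.connectedComponentsWithStats(m); m=(l==l[seed[1]-y0,seed[0]-x0]).astype(np.uint8)
    c=max(cv2.findContours(m,cv2.RETR_EXTERNAL,cv2.CHAIN_APPROX_NONE)[0],key=cv2.contourArea)
    h=cv2.convexHull(c); q=cv2.approxPolyDP(h,6,True)[:,0].astype(float); L=[]
    pts=c[:,0].astype(float); K=len(q)
    for i in range(K):
        a,b=q[i],q[(i+1)%K]; u=(b-a)/np.linalg.norm(b-a); r=pts-a; s=r@u; t=r@[-u[1],u[0]]
        k=(s>6)&(s<np.linalg.norm(b-a)-6)&(abs(t)<2); 
        L.append(cv2.fitLine(pts[k].astype(np.float32),cv2.DIST_L2,0,.01,.01)[:,0])
    out=[]
    for i in range(K):
        v1,p1=L[i-1][:2],L[i-1][2:];v2,p2=L[i][:2],L[i][2:]
        s=np.linalg.solve(np.c_[v1,-v2],p2-p1); out.append(p1+s[0]*v1)
    return np.array(out)+[x0,y0],m.sum()
E
python3 - <<'E'
from rel import *
S,D=cam('scene'),cam('side')
s=cv2.imread('pics/scene1.png');d=cv2.imread('pics/side4.png')
print(s[284,275],s[320,266],d[70+120*10//36,225],d[100,225],d[130,215],d[120,233])
for n,C,i,sd,bx,ts in (('scene',S,s,(275,284),(228,242,322,330),(120,140,160,180)),('side',D,d,(225,103),(195,82,255,125),(140,155,170))):
    for t in ts:
        try:
            q,a=quad(i,sd,bx,('b',t)); print(n,t,a,np.round(q,1).tolist())
            P=np.array([onz(C,x,.252)[:2] for x in q]); print('   ',P.round(4).tolist(),P.mean(0).round(4))
        except Exception as e: print(n,t,e)
E
```

```text
[198 247 247] [ 93 162 201] [242 255 255] [239 255 255] [ 82 122 158] [ 84 123 156]
scene 120 2889 [[276.7, 250.5], [312.7, 286.7], [271.5, 323.2], [235.7, 283.2]]
    [[0.6602, -0.1184], [0.7682, -0.1569], [0.7289, -0.2691], [0.6203, -0.2315]] [ 0.6944 -0.194 ]
scene 140 2820 [[276.9, 250.9], [312.3, 286.3], [271.3, 322.8], [236.2, 283.3]]
    [[0.6611, -0.1191], [0.7672, -0.1566], [0.7281, -0.2685], [0.6214, -0.2312]] [ 0.6944 -0.1938]
scene 160 2760 [[277.3, 251.1], [311.6, 286.7], [271.6, 322.2], [236.5, 283.2]]
    [[0.662, -0.1191], [0.7663, -0.158], [0.7281, -0.2673], [0.6219, -0.2306]] [ 0.6946 -0.1937]
scene 180 2663 [[277.0, 252.0], [311.3, 286.3], [271.5, 321.5], [237.1, 283.6]]
    [[0.6625, -0.1215], [0.7654, -0.1576], [0.7273, -0.2661], [0.6235, -0.2306]] [ 0.6947 -0.1939]
side 140 790 [[249.5, 102.2], [223.4, 117.7], [199.3, 102.3], [226.0, 87.9]]
    [[0.619, -0.2268], [0.6592, -0.1125], [0.7708, -0.1509], [0.7288, -0.2664]] [ 0.6945 -0.1892]
side 155 760 [[225.3, 88.2], [249.3, 102.0], [223.5, 117.2], [199.7, 102.4]]
    [[0.7301, -0.2637], [0.6202, -0.2276], [0.6602, -0.115], [0.7694, -0.1509]] [ 0.695  -0.1893]
side 170 731 [[249.3, 101.9], [222.6, 117.0], [201.0, 102.3], [225.2, 88.3]]
    [[0.6199, -0.2278], [0.6632, -0.115], [0.7655, -0.1535], [0.73, -0.2625]] [ 0.6947 -0.1897]
```

Scene and side agree on the frame to about 4 mm in y. Fitting the held bracket in the same pictures will give the camera bias against the robot's kinematics.

```bash
cat > bk.py <<'E'
from rel import *
FR=[(-60,58,-60,60,240,252),(0,60,-45,45,0,240),(-50,160,-60,60,0,18)]
def run(tag,o,fr=(.6963,-.1922,np.radians(-19.3)),imgs=None,off=.111):
    y=np.radians(o['ee_rot'][2]-180);d=np.array([np.cos(y),np.sin(y)])
    k=np.r_[o['tool_pos'][:2]+off*d,y,o['tool_pos'][2]-.0175]
    Bc=[b for b in B]; Bc[0]=(-85,0,-15,15,0,12); Bc[2]=(-85,-8,-7,7,12,57); Bc.pop(1)
    print('kin',k.round(4))
    V=[]
    for n in ('scene','side'):
        C=cam(n); im=cv2.imread(f'pics/{n}{tag}.png')
        pl=cv2.inRange(cv2.cvtColor(im,cv2.COLOR_BGR2HSV),(8,45,75),(35,255,255))/255.
        full=sil(C,k,Bc)>.5
        roi=cv2.dilate(full.astype(np.uint8),np.ones((9,9)))
        exb=cv2.dilate((sil(C,fr,FR)>.1).astype(np.uint8),np.ones((5,5)))
        # leave out the gripper side
        g=sil(C,k,[(-170,-80,-70,70,0,300)])>.1
        roi=(roi>0)&(exb==0)&~g; V.append((C,pl,roi)); print(n,roi.sum(),(pl*roi).sum())
    def model(C,p):
        m=np.zeros((384*4,512*4),np.uint8); Rm=R.from_euler('ZY',[p[2],p[4]]).as_matrix(); piv=np.array([-.111,0,.02])
        for b in Bc:
            q=proj(C,(corners(b)-piv)@Rm.T+R.from_euler('z',p[2]).apply(piv)+[p[0],p[1],p[3]])
            cv2.fillConvexPoly(m,cv2.convexHull(np.round((q+.5)*4).astype(np.int32)),255)
        return cv2.resize(m,(512,384),interpolation=cv2.INTER_AREA)/255.
    from scipy.optimize import minimize
    def solve(vs,free):
        f=list(free); st=np.array([.006,.006,.06,.006,.06])
        full=lambda x:(lambda a:(a.__setitem__(f,x),a)[1])(np.r_[k,0.])
        cost=lambda x:sum((np.abs(model(C,full(x))-pl)*roi).sum()/(pl*roi).sum() for C,pl,roi in vs)
        x=np.r_[k,0.][f]
        for s in (1,.4):
            S=np.vstack([x]+[x+s*st[f[i]]*np.eye(len(f))[i] for i in range(len(f))])
            r=minimize(cost,x,method='Nelder-Mead',options=dict(initial_simplex=S,xatol=1e-5,fatol=1e-4)); x=r.x
        return full(x)-np.r_[k,0.],r.fun,cost(np.r_[k,0.][f])
    for nm,vs in (('scene',V[:1]),('side',V[1:]),('both',V)):
        for fr_ in ((0,1,2),(0,1,2,3,4)):
            if nm!='both' and len(fr_)>3: continue
            e,c,c0=solve(vs,fr_); print(nm,fr_,(e*[1e3,1e3,57.3,1e3,57.3]).round(1),'cost',round(c,3),round(c0,3))
E
python3 - <<'E'
from bk import *
run(4,dict(tool_pos=np.array([.50313,-.09017,.12457]),ee_rot=[180,0,160.997]))
E
```

```text
kin [ 0.6081 -0.1263 -0.3317  0.1071]
scene 749 467.0
side 92 69.0
scene (0, 1, 2) [ 0.5 -1.1  2.2  0.   0. ] cost 0.09 0.11
side (0, 1, 2) [ 8.  -7.4  5.   0.   0. ] cost 0.048 0.231
both (0, 1, 2) [ 7.6 -3.4  2.1  0.   0. ] cost 0.206 0.341
both (0, 1, 2, 3, 4) [ 4.4 -4.6  1.6  5.1 -1.5] cost 0.129 0.341
```

```bash
sed -i 's/(-170,-80,-70,70,0,300)/(-170,-75,-45,45,0,300)/; s/np.ones((5,5)))$/np.ones((3,3)))/' bk.py; sed -i 's/(0,60,-45,45,0,240)/(0,50,-45,45,0,240)/' bk.py
python3 - <<'E'
from bk import *
run(4,dict(tool_pos=np.array([.50313,-.09017,.12457]),ee_rot=[180,0,160.997]))
im=cv2.imread('pics/side4.png'); C=cam('side'); k=[.6081,-.1263,-.3317,.1071]
# last picture: side and scene, enlarged, with model outlines of bracket (blue) and frame (green)
out=[]
for n,(x,y,w,h) in (('side',(195,80,80,115)),('scene',(225,235,80,115))):
    im=cv2.imread(f'pics/{n}4.png')[y:y+h,x:x+w]; K=5; a=cv2.resize(im,None,fx=K,fy=K,interpolation=cv2.INTER_CUBIC); C=cam(n)
    SL=[(0,0,-13,13,98,130),(0,0,-13,13,146,178)]
    for bs,p,c in ((B,k,(255,0,0)),([(0,0,-45,45,18,240)]+SL,[.6963,-.1922,np.radians(-19.3),0],(0,160,0))):
        for b in bs:
            Rz=R.from_euler('z',p[2]).as_matrix(); q=(proj(C,corners(b)@Rz.T+[p[0],p[1],p[3]])-[x,y]+.5)*K
            for i in range(8):
                for j in (1,2,4):
                    if not i&j: cv2.line(a,*[tuple(int(v) for v in q[t]) for t in (i,i|j)],c,1)
    out.append(a)
cv2.imwrite('pics/m8.png',np.hstack(out))
E
```

```text
kin [ 0.6081 -0.1263 -0.3317  0.1071]
scene 750 476.0
side 250 180.0
scene (0, 1, 2) [ 0.6 -0.9  2.6  0.   0. ] cost 0.088 0.105
side (0, 1, 2) [  8.8  -9.6 -11.7   0.    0. ] cost 0.109 0.256
both (0, 1, 2) [ 4.3 -3.6  1.4  0.   0. ] cost 0.306 0.361
both (0, 1, 2, 3, 4) [ 3.8 -4.4  1.2  5.5 -1.3] cost 0.225 0.361
```

View pics/m8.png

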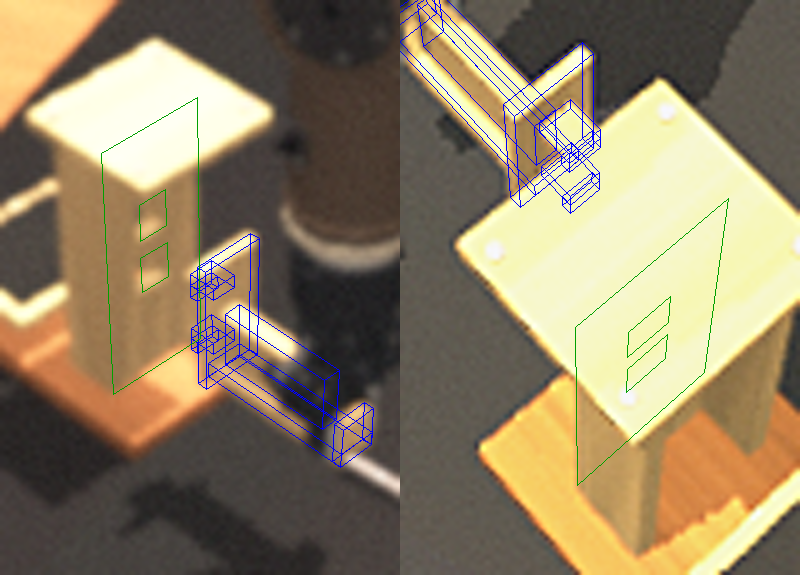

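The side view is about 1 px off for the bracket and the scene view about 0.3 px. Correcting for both puts the slot face at lateral about 48 mm and along about 720 mm in the frame-aligned axes, with yaw -19.3°. The slots in the side crop, at (150,215) and (150,265), agree with the model. I'll go to the pre-insert position.

```bash
python3 -m handwheel '-1.5 -1.1 .4 .005;-1.5 -1.1 .4 0;-1.5 -1.1 .3 0;-.4 0 0 0;0 0 0 0' >/dev/null; python3 -m handwheel '0 0 0 0;0 0 0 0;0 0 0 0'
cat > st.py <<'E'
from h import *
o=get_obs();t=o['tool_pos'];a=np.radians(-19.3);c,s=np.cos(a),np.sin(a);f=o['contact_force']
print('t %.2f along %.1f lat %.1f z %.1f yaw %.1f | F along %.1f lat %.1f z %.1f'%(o['clock'],1e3*(t[0]*c+t[1]*s),1e3*(-t[0]*s+t[1]*c),1e3*t[2],o['ee_rot'][2],f[0]*c+f[1]*s,-f[0]*s+f[1]*c,f[2]),'tq',o['torque'].round(2),'w',round(o['gripper_width']*1e3,1))
E
python3 st.py
```

```text
clock: 7.1
tool_pos: [0.5377, -0.1366, 0.1132]
ee_rot: [180.0, -0.0, 160.8]
contact_force: [0.0, 0.1, -1.9]
gripper_width: 0.0287
grip_force: 59.9
t 7.10 along 552.6 lat 48.8 z 113.2 yaw 160.8 | F along -0.0 lat 0.1 z -1.9 tq [ 0.03  0.13 -0.04] w 28.7
```

```bash
python3 -m handwheel '-1 -.08 0 0;-1 0 0 0;-1 0 0 0;0 0 0 0;0 0 0 0' >/dev/null; python3 st.py;  python3 -m handwheel '-.5 0 0 0;-.5 0 0 0;0 0 0 0;0 0 0 0'>/dev/null; python3 st.py; python3 -c "
from h import *
for n in ('side','scene'): cv2.imwrite(f'pics/{n}5.png',capture(n)[:,:,::-1])"
```

```text
t 7.52 along 584.0 lat 47.3 z 112.7 yaw 160.7 | F along -0.2 lat -0.6 z -1.8 tq [ 0.05  0.19 -0.03] w 28.8
t 7.85 along 593.5 lat 47.2 z 112.9 yaw 160.7 | F along 0.1 lat -0.5 z -2.0 tq [0.01 0.08 0.02] w 28.3
```

```bash
for i in 1 2 ; do :; done; python3 -m handwheel '-.4 .05 0 0;-.3 0 0 0;0 0 0 0;0 0 0 0'>/dev/null; python3 st.py; python3 -m handwheel '-.3 0 0 0;-.2 0 0 0;0 0 0 0;0 0 0 0'>/dev/null; python3 st.py
```

```text
t 8.28 along 600.5 lat 47.8 z 112.9 yaw 160.7 | F along -0.2 lat 1.1 z -1.8 tq [0.05 0.12 0.03] w 28.7
t 8.62 along 604.8 lat 47.7 z 112.7 yaw 160.7 | F along -2.1 lat -0.6 z -2.4 tq [ 0.12  0.41 -0.03] w 28.2
```

The 2 N along the slot axis is the catch pin starting to compress, which means the hooks are in the slots. I'll keep going.

```bash
python3 -m handwheel '-.2 0 0 0;-.2 0 0 0;0 0 0 0;0 0 0 0'>/dev/null; python3 st.py; python3 -m handwheel '-.2 0 0 0;-.1 0 0 0;0 0 0 0;0 0 0 0'>/dev/null; python3 st.py
```

```text
t 8.95 along 609.1 lat 47.7 z 112.8 yaw 160.7 | F along -3.2 lat 0.0 z -3.1 tq [0.22 0.64 0.01] w 29.0
t 9.28 along 609.6 lat 47.9 z 112.2 yaw 160.7 | F along -11.4 lat 0.6 z 1.0 tq [ 0.84  2.05 -0.14] w 28.9
```

The plate is against the upright. I'll ease the pressure slightly, then go down.

```bash
python3 -m handwheel '.2 0 .4 0;0 0 .4 0;0 0 0 0;0 0 0 0'>/dev/null; python3 st.py; python3 -m handwheel '0 0 .3 0;0 0 .3 0;0 0 0 0;0 0 0 0'>/dev/null; python3 st.py
```

```text
t 9.62 along 608.9 lat 47.8 z 104.3 yaw 160.7 | F along -5.5 lat 0.4 z -6.3 tq [ 0.48  1.27 -0.  ] w 28.5
t 9.95 along 609.4 lat 47.9 z 98.5 yaw 160.7 | F along -4.7 lat 1.3 z -3.5 tq [ 0.5   1.01 -0.04] w 28.5
```

```bash
python3 -m handwheel '0 0 .2 0;0 0 .2 0;0 0 0 0;0 0 0 0'>/dev/null; python3 st.py; python3 -m handwheel '0 0 .2 0;0 0 0 0;0 0 0 0;0 0 0 0'>/dev/null; python3 st.py
```

```text
t 10.28 along 609.4 lat 48.0 z 95.5 yaw 160.7 | F along -10.5 lat 1.6 z 6.4 tq [ 0.56  1.39 -0.1 ] w 28.6
t 10.62 along 609.2 lat 48.2 z 93.5 yaw 160.7 | F along -11.1 lat 1.5 z 6.4 tq [ 0.69  1.53 -0.01] w 28.8
```

Now a lock test: go up gently. If the catch is out over the top edge, lifting will be resisted.

```bash
python3 -m handwheel '0 0 -.3 0;0 0 0 0;0 0 0 0;0 0 0 0'>/dev/null; python3 st.py; python3 -m handwheel '0 0 -.3 0;0 0 0 0;0 0 0 0;0 0 0 0'>/dev/null; python3 st.py; python3 -m handwheel '.1 0 -.2 0;0 0 0 0;0 0 0 0;0 0 0 0'>/dev/null; python3 st.py
```

```text
t 10.95 along 609.5 lat 48.1 z 96.0 yaw 160.7 | F along -6.1 lat 1.2 z 0.2 tq [0.7  1.26 0.03] w 28.7
t 11.28 along 609.5 lat 47.8 z 98.7 yaw 160.7 | F along -4.9 lat 0.1 z -2.6 tq [ 0.67  1.34 -0.05] w 28.5
t 11.62 along 609.2 lat 47.8 z 100.7 yaw 160.7 | F along -1.9 lat 0.5 z -7.7 tq [0.48 0.98 0.15] w 28.6
```

```bash
python3 -m handwheel '0 0 .4 0;0 0 .3 0;0 0 0 0;0 0 0 0'>/dev/null; python3 st.py; python3 -m handwheel '0 0 .2 0;0 0 0 0;0 0 0 0'>/dev/null; python3 st.py; python3 -m handwheel '0 0 .2 0;0 0 0 0;0 0 0 0'>/dev/null; python3 st.py;  python3 -m handwheel '0 0 .2 0;0 0 0 0;0 0 0 0'>/dev/null; python3 st.py
```

```text
t 11.95 along 609.4 lat 47.7 z 94.7 yaw 160.7 | F along -8.0 lat -0.7 z 3.5 tq [0.44 1.2  0.11] w 29.0
t 12.20 along 609.1 lat 47.8 z 92.8 yaw 160.7 | F along -9.8 lat 0.0 z 6.1 tq [0.52 1.36 0.12] w 28.7
t 12.45 along 608.9 lat 47.8 z 90.8 yaw 160.7 | F along -10.6 lat 0.1 z 6.8 tq [0.51 1.53 0.05] w 28.7
t 12.70 along 608.8 lat 47.8 z 89.5 yaw 160.7 | F along -12.4 lat -0.1 z 13.1 tq [0.71 2.18 0.11] w 28.7
```

```bash
python3 -m handwheel '-.05 0 -.5 0;0 0 -.3 0;0 0 0 0;0 0 0 0'>/dev/null; python3 st.py; python3 -m handwheel '0 0 -.3 0;0 0 0 0;0 0 0 0'>/dev/null; python3 st.py; python3 -m handwheel '0 0 -.2 0;0 0 0 0;0 0 0 0'>/dev/null; python3 st.py;  python3 -m handwheel '0 0 -.2 0;0 0 0 0;0 0 0 0'>/dev/null; python3 st.py
```

```text
t 13.03 along 609.0 lat 47.6 z 95.8 yaw 160.7 | F along -5.2 lat 0.6 z -3.9 tq [0.66 1.55 0.13] w 28.6
t 13.28 along 609.5 lat 47.4 z 98.8 yaw 160.7 | F along -4.4 lat -0.7 z -6.9 tq [ 0.36  1.31 -0.06] w 28.7
t 13.53 along 609.8 lat 47.8 z 101.0 yaw 160.7 | F along -4.1 lat 0.2 z -6.9 tq [0.42 1.17 0.02] w 28.3
t 13.78 along 608.9 lat 47.4 z 102.5 yaw 160.7 | F along -5.3 lat -1.7 z -9.5 tq [ 0.48  1.55 -0.12] w 28.4
```

```bash
python3 -m handwheel '0 0 .5 0;0 0 0 0;0 0 0 0'>/dev/null; python3 st.py; python3 -m handwheel '0 0 0 0;0 0 0 0;0 0 0 0;0 0 0 0;0 0 0 0' 8.5 >/dev/null; python3 st.py; python3 -c "
from h import *
for n in ('side','scene','wrist'): cv2.imwrite(f'pics/{n}6.png',capture(n)[:,:,::-1])"
```

```text
t 14.03 along 610.1 lat 47.9 z 98.2 yaw 160.7 | F along -5.3 lat -0.1 z -4.9 tq [ 0.34  0.98 -0.06] w 28.3
t 14.45 along 610.6 lat 47.8 z 98.5 yaw 160.7 | F along 0.5 lat -0.1 z 0.2 tq [ 0.   -0.02  0.04] w 84.8
```

Released, and the force is now zero. I'll back up and off so the wrist camera can measure the bracket's height and pitch.

```bash
python3 -m handwheel '.5 0 -2 0;1 0 -3 0;2 0 -3 0;2 0 -3 0;2 0 -1 0' >/dev/null; python3 -m handwheel '0 0 0 0;0 0 0 0;0 0 0 0'>/dev/null; python3 st.py
cat > wf.py <<'E'
import sys
from bk import *
from scipy.optimize import minimize
tag=sys.argv[1]
o=get_obs(); w=capture('wrist')[:,:,::-1].copy(); cv2.imwrite(f'pics/wrist{tag}.png',w); C=cam('wrist',o)
np.save(f'pics/o{tag}.npy',np.r_[o['tool_pos'],o['ee_rot']])
a=np.radians(-19.3); d=np.array([np.cos(a),np.sin(a)]); n=np.array([-d[1],d[0]])
def pts(q): # q: along,lat (m) of back face at underside, z, pitch(nose down +), yaw
    return q
Bc=B[:3]
cut=lambda m:m
def model(q,bx=Bc):
    m=np.zeros((384*4,512*4),np.uint8); Rm=R.from_euler('ZY',[a+q[4],q[3]]).as_matrix(); t=np.r_[q[0]*d+q[1]*n,q[2]]
    for b in bx:
        u=proj(C,corners(b)@Rm.T+t); cv2.fillConvexPoly(m,cv2.convexHull(np.round((u+.5)*4).astype(np.int32)),255)
    return cv2.resize(m,(512,384),interpolation=cv2.INTER_AREA)/255.
q0=np.array([.720,.048,.080,0.,0.])
E
python3 - <<'E'
import sys; sys.argv=['',"7"]
exec(open('wf.py').read())
hsv=cv2.cvtColor(w,cv2.COLOR_BGR2HSV)
pl=cv2.inRange(hsv,(8,20,75),(40,255,255))/255.
m=model(q0); ys,xs=np.where(m>.5); print('pred bbox',xs.min(),xs.max(),ys.min(),ys.max(),'plywood within',(pl*m).sum()/m.sum())
for r in range(ys.min()-8,ys.max()+1,6):
    k=np.where(pl[r]>0)[0]; km=np.where(m[r]>.5)[0]; print(r,'img',(k.min(),k.max(),len(k)) if len(k) else None,'mod',(km.min(),km.max()) if len(km) else None)
E
```

```text
t 15.27 along 535.0 lat 47.6 z 217.6 yaw 160.7 | F along -0.0 lat 0.3 z -0.5 tq [ 0.03  0.01 -0.03] w 85.2
pred bbox 241 278 256 383 plywood within 0.8582155243585282
248 img None mod None
254 img (np.int64(241), np.int64(274), 34) mod None
260 img (np.int64(136), np.int64(379), 60) mod (np.int64(242), np.int64(277))
266 img (np.int64(131), np.int64(384), 63) mod (np.int64(242), np.int64(277))
272 img (np.int64(127), np.int64(388), 64) mod (np.int64(241), np.int64(278))
278 img (np.int64(123), np.int64(393), 65) mod (np.int64(241), np.int64(278))
284 img (np.int64(118), np.int64(397), 64) mod (np.int64(241), np.int64(278))
290 img (np.int64(114), np.int64(402), 152) mod (np.int64(242), np.int64(276))
296 img (np.int64(109), np.int64(406), 153) mod (np.int64(242), np.int64(276))
302 img (np.int64(105), np.int64(410), 153) mod (np.int64(243), np.int64(276))
308 img (np.int64(107), np.int64(408), 148) mod (np.int64(243), np.int64(276))
314 img (np.int64(112), np.int64(404), 138) mod (np.int64(243), np.int64(276))
320 img (np.int64(199), np.int64(319), 121) mod (np.int64(243), np.int64(276))
326 img (np.int64(199), np.int64(318), 120) mod (np.int64(243), np.int64(276))
332 img (np.int64(200), np.int64(318), 119) mod (np.int64(243), np.int64(276))
338 img (np.int64(200), np.int64(318), 119) mod (np.int64(243), np.int64(275))
344 img (np.int64(201), np.int64(317), 117) mod (np.int64(243), np.int64(275))
350 img (np.int64(201), np.int64(317), 117) mod (np.int64(243), np.int64(275))
356 img (np.int64(201), np.int64(317), 117) mod (np.int64(243), np.int64(275))
362 img (np.int64(237), np.int64(279), 43) mod (np.int64(244), np.int64(275))
368 img None mod (np.int64(244), np.int64(275))
374 img None mod (np.int64(244), np.int64(275))
380 img None mod (np.int64(244), np.int64(275))
```

```bash
cat > key.py <<'E'
import sys; 
exec(open('wf.py').read())
K=dict(lip_bot=(-125,0,0),lip_topo=(-125,0,34),lip_topi=(-117,0,34),ribend_bot=(-100,0,12),rib_top=(-100,0,57))
for nm,q in (('home',q0),('+5mm',q0+[0,0,.005,0,0]),('+10mm',q0+[0,0,.010,0,0]),('tilt end down 3deg',q0+[0,0,0,-.052,0])):
    Rm=R.from_euler('ZY',[a+q[4],q[3]]).as_matrix(); t=np.r_[q[0]*d+q[1]*n,q[2]]
    print(nm,{k:proj(C,Rm@(np.array(v)/1e3)+t)[0].round(1).tolist() for k,v in K.items()}, 'lip top w',round(float(np.ptp(proj(C,(np.array([[-125,-15,34],[-125,15,34]])/1e3)@Rm.T+t)[:,0])),1),'bot w',round(float(np.ptp(proj(C,(np.array([[-125,-15,0],[-125,15,0]])/1e3)@Rm.T+t)[:,0])),1))
r0=245
print('col 250',[(r,*w[r,250].tolist()) for r in range(r0,310)][::1])
g=w.astype(float).sum(2)
for r in (254,258,262,266,270,274):
    e=np.abs(np.diff(cv2.GaussianBlur(g,(3,1),0)[r,225:295])); L=225+e[:35].argmax();Rr=225+35+e[35:].argmax();print(r,L+.5,Rr+.5,Rr-L)
E
python3 key.py 8
```

```text
home {'lip_bot': [259.3, 256.4], 'lip_topo': [259.5, 276.2], 'lip_topi': [259.5, 285.2], 'ribend_bot': [259.3, 288.9], 'rib_top': [259.6, 322.3]} lip top w 38.3 bot w 34.1
+5mm {'lip_bot': [259.3, 259.1], 'lip_topo': [259.5, 279.6], 'lip_topi': [259.5, 288.7], 'ribend_bot': [259.4, 292.1], 'rib_top': [259.6, 326.7]} lip top w 39.0 bot w 34.7
+10mm {'lip_bot': [259.4, 261.8], 'lip_topo': [259.6, 283.0], 'lip_topi': [259.5, 292.3], 'ribend_bot': [259.4, 295.4], 'rib_top': [259.7, 331.3]} lip top w 39.8 bot w 35.2
tilt end down 3deg {'lip_bot': [259.3, 253.3], 'lip_topo': [259.5, 270.3], 'lip_topi': [259.4, 279.4], 'ribend_bot': [259.3, 285.2], 'rib_top': [259.6, 314.5]} lip top w 37.5 bot w 33.4
col 250 [(245, 59, 60, 66), (246, 58, 62, 65), (247, 54, 59, 64), (248, 59, 62, 64), (249, 56, 57, 61), (250, 58, 62, 66), (251, 51, 56, 62), (252, 57, 54, 62), (253, 57, 60, 63), (254, 66, 100, 125), (255, 69, 111, 138), (256, 66, 106, 135), (257, 68, 103, 133), (258, 65, 101, 133), (259, 92, 148, 189), (260, 77, 120, 154), (261, 73, 116, 143), (262, 78, 120, 150), (263, 74, 115, 146), (264, 7
[... 393 characters left out ...]
 254, 255), (283, 194, 254, 255), (284, 197, 255, 255), (285, 203, 255, 255), (286, 129, 227, 250), (287, 103, 180, 220), (288, 102, 180, 223), (289, 104, 179, 224), (290, 104, 179, 228), (291, 107, 184, 228), (292, 108, 182, 228), (293, 81, 142, 180), (294, 80, 140, 177), (295, 75, 137, 171), (296, 80, 139, 173), (297, 77, 134, 169), (298, 64, 109, 142), (299, 67, 114, 146), (300, 68, 114, 146), (301, 66, 113, 145), (302, 68, 115, 143), (303, 66, 113, 144), (304, 60, 95, 126), (305, 60, 100, 130), (306, 66, 103, 132), (307, 62, 101, 129), (308, 67, 103, 131), (309, 54, 90, 116)]
254 241.5 274.5 33
258 240.5 275.5 35
262 240.5 275.5 35
266 239.5 275.5 36
270 239.5 276.5 37
274 239.5 276.5 37
```

The rows match a bracket hanging with its outer end about 3° down, which fits the 4 mm hook play. I'll solve for height more exactly.

```bash
cat >> wf.py <<'E'
def rows(q):
    Rm=R.from_euler('ZY',[a,q[2]]).as_matrix(); t=np.r_[q[0]*d+.047*n,q[1]]
    return proj(C,(np.array([(-125,-6,0),(-125,-6,34),(-117,-6,34)])/1e3)@Rm.T+t)[:,1]
def solve(obs):
    for al in (.716,.718,.720,.722,.724):
        r=least_squares(lambda x:rows([al,x[0],x[1]])-obs,[.08,-.03],x_scale=[.01,.05]); z,p=r.x
        print('along',al,'underside z at back face %.1f mm'%(z*1e3),'tilt %.3f'%p,'hook_root z rel home %.1f'%(1e3*(z+.066*np.cos(p))-146),'res',r.fun.round(2))
E
python3 - <<'E'
import sys; sys.argv=['','9']
exec(open('wf.py').read())
g=cv2.GaussianBlur(w[:,246:252].astype(float).sum(2).mean(1)[:,None],(1,3),0)[:,0]; e=np.abs(np.diff(g))
f=lambda lo,hi:(lambda k:k+.5+ (lambda A,Bb,Cc:.5*(A-Cc)/(A-2*Bb+Cc))(e[k-1],e[k],e[k+1]))(lo+e[lo:hi].argmax())
w2=f(250,257),f(267,274)
print(w2); solve(np.array([w2[0],w2[1],279.2]))
E
```

```text
(np.float64(253.89805825242718), np.float64(270.46726395589246))
along 0.716 underside z at back face 92.2 mm tilt -0.085 hook_root z rel home 12.0 res [-0.08 -0.41  0.46]
along 0.718 underside z at back face 87.3 mm tilt -0.077 hook_root z rel home 7.1 res [-0.07 -0.32  0.36]
along 0.72 underside z at back face 82.4 mm tilt -0.069 hook_root z rel home 2.3 res [-0.05 -0.23  0.26]
along 0.722 underside z at back face 77.5 mm tilt -0.061 hook_root z rel home -2.6 res [-0.03 -0.14  0.16]
along 0.724 underside z at back face 72.6 mm tilt -0.052 hook_root z rel home -7.5 res [-0.01 -0.06  0.07]
```

Height from this view is too sensitive to the assumed distance, so I'll use force. Re-grip the end and lift: a locked bracket stops hard, an unlocked one rises freely. Then press down once more.

```bash
python3 -m handwheel '-2 0 1 0;-2 0 3 0;-2 0 3 0;-1 0 3 0;-.4 0 2 0' >/dev/null; python3 -m handwheel '0 0 .4 0;0 0 0 0;0 0 0 0'>/dev/null; python3 st.py;  python3 -m handwheel '0 0 0 0;0 0 0 0;0 0 0 0;0 0 0 0;0 0 0 0' 0 >/dev/null; python3 -m handwheel '0 0 0 0;0 0 0 0'>/dev/null; python3 st.py; for i in 1; do python3 -m handwheel '0 0 -.3 0;0 0 -.3 0;0 0 0 0;0 0 0 0'>/dev/null; python3 st.py; python3 -m handwheel '0 0 -.3 0;0 0 0 0;0 0 0 0'>/dev/null; python3 st.py; done
```

```text
t 16.08 along 608.9 lat 47.9 z 94.3 yaw 160.7 | F along -0.2 lat 0.6 z 0.4 tq [-0.02 -0.02 -0.04] w 85.1
t 16.67 along 609.1 lat 47.8 z 94.6 yaw 160.7 | F along -1.1 lat -0.1 z 5.6 tq [0.04 0.19 0.04] w 28.3
t 17.00 along 608.5 lat 47.6 z 99.8 yaw 160.7 | F along 0.1 lat 0.3 z -2.0 tq [0.07 0.14 0.03] w 28.0
t 17.25 along 607.8 lat 47.6 z 102.4 yaw 160.7 | F along -2.1 lat -0.6 z -4.2 tq [0.23 0.66 0.01] w 28.3
```

```bash
python3 -m handwheel '0 0 -.3 0;0 0 0 0;0 0 0 0'>/dev/null; python3 st.py; python3 -m handwheel '0 0 -.3 0;0 0 0 0;0 0 0 0'>/dev/null; python3 st.py;  python3 -m handwheel '0 0 -.3 0;0 0 0 0;0 0 0 0'>/dev/null; python3 st.py
```

```text
t 17.50 along 608.1 lat 47.6 z 105.5 yaw 160.7 | F along -2.1 lat -1.1 z -7.3 tq [0.27 0.95 0.01] w 28.4
t 17.75 along 608.6 lat 47.6 z 108.9 yaw 160.7 | F along -2.7 lat -0.1 z -7.4 tq [ 0.28  1.01 -0.09] w 28.2
t 18.00 along 607.7 lat 47.5 z 111.7 yaw 160.7 | F along -5.6 lat -1.0 z -6.3 tq [ 0.38  1.42 -0.1 ] w 27.9
```

```bash
cat > tilt.py <<'E'
import sys
from h import *
from scipy.optimize import least_squares
tag=sys.argv[1]
if len(sys.argv)<3: cv2.imwrite(f'pics/wrist{tag}.png',capture('wrist')[:,:,::-1])
w=cv2.imread(f'pics/wrist{tag}.png'); T=get_calibration('wrist')['T_tool_cam']; f=192/np.tan(np.radians(get_calibration('wrist')['fovy']/2)); c=get_calibration('wrist'); 
g=cv2.GaussianBlur(w[:,246:266].astype(float).sum(2).mean(1)[:,None],(1,3),0)[:,0]; e=np.abs(np.diff(g))
pk=[k for k in range(200,345) if e[k]>25 and e[k]==e[k-2:k+3].max()]
print('edges',[(k+.5+round(.5*(e[k-1]-e[k+1])/(e[k-1]-2*e[k]+e[k+1]),2),int(g[k+2]-g[k-1])) for k in pk])
# predicted rows: lip point in tool coords (tool x = away from hooks, z down)
def rows(off,h,th): # back-face dist of TCP, TCP height above underside, tilt (end down +)
    out=[]
    for b,z in ((125,0),(125,34),(117,34),(117,12),(100,12),(100,57)):
        x,zz=b-off,h-z; X=x*np.cos(th)-zz*np.sin(th); Z=zz*np.cos(th)+x*np.sin(th)
        p=np.linalg.inv(T)@[X/1e3,0,Z/1e3,1]; out.append(p[1]/p[2]*f+c['cy'])
    return np.round(out,1)
for th in (-.1,-.05,0,.05,.1): print(th,rows(111,17.5,th))
E
python3 tilt.py 3 x; python3 tilt.py 10
```

```text
edges [(np.float64(230.68), 130), (np.float64(240.68), 154), (np.float64(264.9), 194), (np.float64(290.65), -252)]
-0.1 [228.2 270.4 287.8 256.7 287.9 370.8]
-0.05 [229.2 267.5 285.6 256.9 289.2 367.8]
0 [230.3 264.6 283.3 257.1 290.4 364.5]
0.05 [231.5 261.8 281.  257.4 291.5 360.8]
0.1 [232.8 259.1 278.6 257.7 292.6 356.7]
edges [(np.float64(223.1), 262), (np.float64(232.64), 161), (np.float64(256.74), 140), (np.float64(281.29), -185)]
-0.1 [228.2 270.4 287.8 256.7 287.9 370.8]
-0.05 [229.2 267.5 285.6 256.9 289.2 367.8]
0 [230.3 264.6 283.3 257.1 290.4 364.5]
0.05 [231.5 261.8 281.  257.4 291.5 360.8]
0.1 [232.8 259.1 278.6 257.7 292.6 356.7]
```

```bash
cat >> tilt.py <<'E'
def rf(q):
    out=[]
    for b,z in ((125,0),(125,12),(125,34),(100,12)):
        x,zz=b-q[0],q[1]-z; X=x*np.cos(q[2])-zz*np.sin(q[2]); Z=zz*np.cos(q[2])+x*np.sin(q[2])
        p=np.linalg.inv(T)@[X/1e3,0,Z/1e3,1]; out.append(p[1]/p[2]*f+c['cy'])
    return np.array(out)
def sol(e): 
    e=np.array(e); b=np.array([230.68,240.68,264.9,290.65])-rf([111,17.5,0]); r=least_squares(lambda q:rf(q)+b-e,[111,17.5,0],x_scale=[5,5,.05]); return r.x.round(3),r.fun.round(2)
if len(pk)==4: 
    from rig import get_obs
    q,res=sol([k+.5+.5*(e[k-1]-e[k+1])/(e[k-1]-2*e[k]+e[k+1]) for k in pk]); print('off,h,tilt(end down)',q,res)
    z=get_obs()['tool_pos'][2]*1e3
    print('hook_root rel home z: %.1f (tool z %.1f)'%(z-(q[1]-66)*np.cos(q[2])+q[0]*np.sin(q[2])-146,z))
E
python3 tilt.py 10 x | tail -2
```

```text
off,h,tilt(end down) [ 1.09303e+02  2.21110e+01 -2.90000e-02] [-0.15  0.21 -0.07  0.01]
hook_root rel home z: 6.4 (tool z 111.7)
```

The in-hand view shows the bracket lifted 6 mm above home, so it wasn't locked. The same view now also measures its height and tilt. I'll ease off the upright and press down with the bracket near level, measuring each step.

```bash
python3 -m handwheel '.15 0 .3 0;0 0 .3 0;0 0 0 0;0 0 0 0'>/dev/null; python3 st.py; python3 tilt.py 11|tail -2;  python3 -m handwheel '0 0 .3 0;0 0 0 0;0 0 0 0'>/dev/null; python3 st.py; python3 tilt.py 12|tail -2; python3 -m handwheel '0 0 .3 0;0 0 0 0;0 0 0 0'>/dev/null; python3 st.py; python3 tilt.py 13|tail -2
```

```text
t 18.38 along 607.8 lat 47.7 z 106.2 yaw 160.7 | F along -2.3 lat -0.8 z -3.0 tq [ 0.05  0.63 -0.11] w 28.6
off,h,tilt(end down) [1.09339e+02 2.15750e+01 8.00000e-03] [-0.04  0.05 -0.02  0.  ]
hook_root rel home z: 5.6 (tool z 106.3)
t 18.68 along 608.1 lat 48.2 z 103.3 yaw 160.7 | F along -0.1 lat -0.4 z -1.8 tq [ 0.04  0.13 -0.01] w 27.8
off,h,tilt(end down) [1.09415e+02 2.15830e+01 1.20000e-02] [-0.07  0.09 -0.03  0.  ]
hook_root rel home z: 3.1 (tool z 103.4)
t 18.98 along 607.9 lat 48.0 z 100.2 yaw 160.7 | F along 0.3 lat -0.0 z -0.1 tq [-0.04 -0.23  0.  ] w 28.5
off,h,tilt(end down) [1.09571e+02 2.18160e+01 2.20000e-02] [-0.17  0.23 -0.07  0.01]
hook_root rel home z: 0.8 (tool z 100.2)
```

```bash
python3 -m handwheel '0 0 .3 0;0 0 0 0;0 0 0 0'>/dev/null; python3 st.py; python3 tilt.py 14|tail -2;  python3 -m handwheel '0 0 .2 0;0 0 0 0;0 0 0 0'>/dev/null; python3 st.py; python3 tilt.py 15|tail -2
```

```text
t 19.28 along 608.5 lat 47.9 z 97.6 yaw 160.7 | F along 3.3 lat -0.3 z 2.9 tq [-0.24 -1.    0.07] w 28.0
off,h,tilt(end down) [1.09687e+02 2.18470e+01 4.40000e-02] [-0.11  0.15 -0.05  0.  ]
hook_root rel home z: 0.5 (tool z 97.6)
t 19.58 along 609.0 lat 47.9 z 96.1 yaw 160.7 | F along 4.8 lat 0.3 z 6.9 tq [-0.37 -1.26 -0.01] w 28.2
off,h,tilt(end down) [1.0947e+02 2.1172e+01 5.5000e-02] [-0.08  0.11 -0.03  0.  ]
hook_root rel home z: 0.9 (tool z 96.1)
```

```bash
python3 -m handwheel '0 0 -.3 0;0 0 -.3 0;0 0 0 0;0 0 0 0'>/dev/null; python3 st.py; python3 tilt.py 16|tail -2;  python3 -m handwheel '0 0 -.3 0;0 0 0 0;0 0 0 0'>/dev/null; python3 st.py; python3 tilt.py 17|tail -2; python3 -m handwheel '0 0 -.2 0;0 0 0 0;0 0 0 0'>/dev/null; python3 st.py; python3 tilt.py 18|tail -2
```

```text
t 19.97 along 607.2 lat 47.7 z 100.9 yaw 160.7 | F along 4.9 lat 0.5 z 1.3 tq [-0.23 -0.8   0.07] w 28.2
off,h,tilt(end down) [1.09635e+02 2.19500e+01 1.70000e-02] [-0.19  0.26 -0.08  0.01]
hook_root rel home z: 0.7 (tool z 100.8)
t 20.27 along 606.8 lat 47.6 z 103.7 yaw 160.7 | F along 2.7 lat -0.6 z -1.0 tq [-0.08 -0.43  0.04] w 27.9
off,h,tilt(end down) [1.09383e+02 2.15090e+01 1.10000e-02] [-0.11  0.15 -0.05  0.  ]
hook_root rel home z: 3.3 (tool z 103.6)
t 20.57 along 606.8 lat 47.6 z 105.7 yaw 160.7 | F along 1.9 lat -0.9 z -3.2 tq [-0.04 -0.26  0.01] w 27.9
off,h,tilt(end down) [109.524  21.982   0.   ] [-0.07  0.09 -0.03  0.  ]
hook_root rel home z: 3.7 (tool z 105.7)
```

```bash
python3 -m handwheel '0 0 -.3 0;0 0 0 0;0 0 0 0'>/dev/null; python3 st.py; python3 tilt.py 19|tail -2;  python3 -m handwheel '0 0 -.3 0;0 0 0 0;0 0 0 0'>/dev/null; python3 st.py; python3 tilt.py 20|tail -2
```

```text
t 20.87 along 607.1 lat 47.6 z 108.8 yaw 160.7 | F along 3.5 lat 0.8 z -6.4 tq [-0.13 -0.44 -0.02] w 28.0
off,h,tilt(end down) [ 1.0970e+02  2.2625e+01 -2.4000e-02] [-0.02  0.03 -0.01  0.  ]
hook_root rel home z: 3.4 (tool z 108.7)
t 21.17 along 607.3 lat 47.8 z 110.9 yaw 160.7 | F along 7.7 lat 0.3 z -14.3 tq [-0.17 -1.27 -0.11] w 27.8
off,h,tilt(end down) [ 1.09291e+02  2.21270e+01 -3.50000e-02] [-0.1   0.14 -0.04  0.  ]
hook_root rel home z: 4.9 (tool z 110.9)
```

```bash
python3 -m handwheel '-.25 0 0 0;0 0 0 0;0 0 0 0'>/dev/null; python3 st.py; python3 tilt.py 21|tail -2;  python3 -m handwheel '-.1 0 -.2 0;0 0 0 0;0 0 0 0'>/dev/null; python3 st.py; python3 tilt.py 22|tail -2
```

```text
t 21.47 along 607.4 lat 47.7 z 110.7 yaw 160.7 | F along -3.8 lat 0.3 z -11.0 tq [ 0.52  1.09 -0.05] w 27.9
off,h,tilt(end down) [ 1.09155e+02  2.18810e+01 -3.20000e-02] [-0.04  0.06 -0.02  0.  ]
hook_root rel home z: 5.3 (tool z 110.7)
t 21.77 along 607.4 lat 47.8 z 111.1 yaw 160.7 | F along -4.0 lat 2.1 z -24.8 tq [ 0.7   0.84 -0.16] w 28.0
off,h,tilt(end down) [ 1.09512e+02  2.27620e+01 -3.40000e-02] [-0.08  0.11 -0.04  0.  ]
hook_root rel home z: 4.6 (tool z 111.1)
```

Lifting now meets a hard stop (25 N for 0.4 mm), and height and tilt stay put, so the catch is over the top edge. I'll relax downward to neutral and check before releasing.

```bash
python3 -m handwheel '.1 0 .4 0;0 0 .4 0;0 0 .2 0;0 0 0 0;0 0 0 0'>/dev/null; python3 st.py; python3 -m handwheel '0 0 .3 0;0 0 0 0;0 0 0 0'>/dev/null; python3 st.py; python3 tilt.py 23|tail -2
```

```text
t 22.23 along 610.4 lat 47.8 z 104.7 yaw 160.7 | F along -1.5 lat -0.9 z -2.4 tq [ 0.19  0.65 -0.07] w 28.2
t 22.48 along 610.4 lat 47.9 z 101.4 yaw 160.7 | F along -1.0 lat -0.3 z -0.8 tq [ 0.21  0.4  -0.05] w 28.2
off,h,tilt(end down) [1.09344e+02 2.14310e+01 1.30000e-02] [-0.08  0.11 -0.03  0.  ]
hook_root rel home z: 1.4 (tool z 101.5)
```

```bash
python3 -m handwheel '0 0 .3 0;0 0 .2 0;0 0 0 0;0 0 0 0'>/dev/null; python3 st.py; python3 tilt.py 24|tail -2; python3 -m handwheel '0 0 -.3 0;0 0 -.2 0;0 0 0 0;0 0 0 0'>/dev/null; python3 st.py; python3 tilt.py 25|tail -2
```

```text
t 22.87 along 609.8 lat 48.0 z 96.2 yaw 160.7 | F along -5.0 lat -0.1 z 3.7 tq [0.35 0.61 0.01] w 28.3
off,h,tilt(end down) [1.09469e+02 2.15010e+01 5.90000e-02] [-0.07  0.1  -0.03  0.  ]
hook_root rel home z: 1.1 (tool z 96.3)
t 23.25 along 610.3 lat 47.7 z 101.1 yaw 160.7 | F along -0.4 lat -0.4 z -0.7 tq [ 0.06 -0.03  0.01] w 27.7
off,h,tilt(end down) [1.09576e+02 2.18920e+01 1.70000e-02] [-0.18  0.26 -0.08  0.01]
hook_root rel home z: 1.0 (tool z 101.0)
```

```bash
python3 -m handwheel '0 0 0 0;0 0 0 0;0 0 0 0;0 0 0 0;0 0 0 0' 8.5 >/dev/null; python3 st.py; python3 -m handwheel '.5 0 -2 0;1 0 -3 0;2 0 -3 0;2 0 -3 0;2 0 -1 0' >/dev/null; python3 -m handwheel '0 0 0 0;0 0 0 0;0 0 0 0'>/dev/null; python3 st.py
python3 - <<'E'
import sys; sys.argv=['','30']
exec(open('wf.py').read())
for n in ('side','scene'): cv2.imwrite(f'pics/{n}30.png',capture(n)[:,:,::-1])
def edges(w):
    g=cv2.GaussianBlur(w[:,246:252].astype(float).sum(2).mean(1)[:,None],(1,3),0)[:,0]; e=np.abs(np.diff(g))
    f=lambda lo,hi:(lambda k:k+.5+ (lambda A,Bb,Cc:.5*(A-Cc)/(A-2*Bb+Cc))(e[k-1],e[k],e[k+1]))(lo+e[lo:hi].argmax())
    return f(248,259),f(264,278)
E9=edges(cv2.imread('pics/wrist9.png')); E30=edges(w); print('before',E9,'now',E30)
al=.7197
for tag,ed in ((9,E9),(30,E30)):
    oo=np.load(f'pics/o{tag}.npy'); C=cam('wrist',dict(tool_pos=oo[:3],ee_rot=oo[3:])); print(oo.round(4))
    r=least_squares(lambda x:rows([al,x[0],x[1]])[:2]-ed,[.08,-.03],x_scale=[.01,.05]); z,p=r.x
    print(tag,'underside z %.1f tilt %.3f hook rel home %.1f'%(z*1e3,p,1e3*(z+.066*np.cos(p))-146))
E
```

```text
t 23.72 along 609.9 lat 47.7 z 101.0 yaw 160.7 | F along -0.5 lat 0.4 z -0.2 tq [ 0.01 -0.04 -0.04] w 84.4
t 24.38 along 535.0 lat 47.6 z 220.6 yaw 160.7 | F along -0.4 lat -0.5 z -0.3 tq [0.01 0.01 0.03] w 84.7
before (np.float64(253.89805825242718), np.float64(270.46726395589246)) now (np.float64(251.7994768962511), np.float64(267.60338298409494))
[ 5.207000e-01 -1.319000e-01  2.169000e-01 -1.799899e+02 -6.940000e-02
  1.606842e+02]Traceback (most recent call last):
  File "<stdin>", line 12, in <module>
    return func(*args, **kwargs)
    vector_fun = VectorFunction(
        fun_wrapped,
    ...<6 lines>...
        workers=workers
    )
    self._update_fun()
    ~~~~~~~~~~~~~~~~^^
    self.f = self.fun_wrapped(xp_copy(self.x))
             ~~~~~~~~~~~~~~~~^^^^^^^^^^^^^^^^^
    return np.atleast_1d(self.fun(x))
                         ~~~~~~~~^^^
    return self.f(x, *self.args, **self.kwargs)
           ~~~~~~^^^^^^^^^^^^^^^^^^^^^^^^^^^^^^
  File "<stdin>", line 12, in <lambda>
  File "<string>", line 19, in rows
TypeError: can't multiply sequence by non-int of type 'float'
```

Run:
```python
import sys; sys.argv=['','31']
exec(open('wf.py').read())
al=.7197
for tag,ed in ((9,(253.9,270.47)),(30,(251.8,267.6))):
    oo=np.load(f'pics/o{tag}.npy'); C=cam('wrist',dict(tool_pos=oo[:3],ee_rot=list(oo[3:]))); print(oo.round(4))
    r=least_squares(lambda x:rows([al,x[0],x[1]])[:2]-ed,[.08,-.03],x_scale=[.01,.05]); z,p=r.x
    print(tag,'underside z %.1f tilt %.3f hook rel home %.1f'%(z*1e3,p,1e3*(z+.066*np.cos(p))-146))
```

```text
[ 5.207000e-01 -1.319000e-01  2.169000e-01 -1.799899e+02 -6.940000e-02
  1.606842e+02]
9 underside z 82.8 tilt -0.066 hook rel home 2.7
[ 5.207000e-01 -1.319000e-01  2.206000e-01 -1.799922e+02  1.070000e-02
  1.606886e+02]
30 underside z 83.7 tilt -0.074 hook rel home 3.5
```

The bracket hangs seated on both hooks, leaning about 0.07 rad from the hook play and within limits. The lift test met a hard stop and the gripper is clear, so I'm handing in.

```bash
python3 -c "
from rig import *
print(sign_off())"
```

```text
the job is handed in; nothing more can be done
None
```

I hung the bracket on both slots, pressed it down, released it and handed in the job; a 25 N lift met a hard stop, which suggests the catch is out over the top edge, but I never saw the pin, and no verdict came back.

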